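# Lay the work lamp in its cradle and shut the keeper

## Task

The LED work lamp stands on its foot on the bench. Pinch it close to its head and, pressing the back edge of its foot on the bench, let it pivot within the fingers until it lies flat on its back on the bench, never letting go on the way down. Then, with a new hold if you like, set it on its back in the steel cradle, foot in the wide end, without dropping it in; only after that swing the keeper bar shut across it until it snaps home past its sprung catch. Leave the other things on the bench where they are.

Things in the scene. Friction and masses are not known exactly. Their poses are not given: they have to be found in the camera images.
- lamp: LED work lamp, 160 mm tall, 0.16-0.28 kg, standing on its foot at first. Grey bar 30 mm wide (y), 28 mm thick (x), on a wider black foot 46 mm wide, 34 mm deep, 18 mm tall. Light strip on the front (own -x, towards the robot at first); backs of bar and foot flush (own +x, facing away). Origin: centre of the sole. z from foot to head. Centre of mass about 65 mm above the sole
- lamp_heel (a point): middle of the back lower edge of the foot, 17 mm from the lamp's origin along its x: the edge it tips over; axes as the lamp's
- lamp_back (a point): point on the flat back of the bar, 80 mm from the sole (17 mm along the lamp's x from its mid-plane); touches the surface under it when the lamp lies on its back; axes as the lamp's
- lamp_top (a point): centre of the head end of the bar, 160 mm from the sole; axes as the lamp's. Pinched across the width by its top 25 mm it pivots easily between the fingertips
- cradle: fixed dark steel cradle, left or right on the bench. Base plate 196 x 150 x 12 mm. Low walls on it: round the foot at the -x end (inner faces x -88, y +-31 mm, tops 42 mm up, reaching to x -58 mm) and round the head at the +x end (x +88, y +-24 mm, tops 34 mm up, from x +58 mm); sides open between. Catch post 21 mm across, 45 mm tall, at x -37, y -43 mm. Origin: under its centre on the bench; z up
- cradle_floor (a point): centre of the cradle's floor, 12 mm above the bench: the middle of the lamp's back comes to rest about here, head towards +x; axes as the cradle's
- keeper (a joint): keeper bar angle (rad): 0 = shut across the cradle (end stop; bar along the cradle's -y), up to 2.2 as it swings level out to the -x end about an upright axis (shutting is anticlockwise from above). Starts at 1.5 to 2.0. Light hinge, stays where left. Below about 0.23 it rides over a sprung ball (about 5 N at the pin); from about 0.1 this snaps up behind it and holds it shut
- keeper_hinge (a point): hinge axis of the keeper bar, at the bar's mid-height (59 mm above the bench), 25 mm to -x and 62 mm to +y of the cradle's origin; its post's top is 68 mm up
- keeper_pin (a point): top centre of the upright black pin (12 mm thick, top 105 mm above the bench, 39 mm above the bar) near the bar's free end, 122 mm from the hinge axis. Bar: aluminium, 128 mm long, 10 mm thick, 14 mm tall, lower edge 52 mm above the bench; it runs along its own -y and passes over a lamp lying in the cradle
- tray: bystander: fixed open cardboard tray 190 x 150 x 45 mm on the side of the bench opposite the cradle, holding two pots
- pot0: bystander: closed pot 64 mm across, 70 mm tall, standing in the tray; origin under its centre
- pot1: bystander: a second such pot in the tray; origin under its centre
- spray: bystander: standing spray can 54 mm across, 160 mm tall; origin under its centre
- tape: bystander: roll of tape lying flat, 90 mm across, 45 mm tall; origin under its centre
- driver: bystander: screwdriver lying on the bench near the robot; origin under its middle
- wrench: bystander: spanner lying on the bench; origin under its middle
- mug: bystander: white mug 80 mm across, 90 mm tall, at the far side; origin under its centre
Mind the look-alikes: they are no part of the job. What is shaped like the lamp but blue is not meant. Leave any yellow look-alike of the cradle alone.

How it is judged:
By the outcome, as a careful person would: the job done as asked, in the order asked, and still so for the second after the job is handed in, with the robot touching nothing.
It also fails if it takes over 72 s, if anything falls off the work surface, if the arm or the gripper's body presses on something with over 40 N, if the wrist force passes 120 N, or if a joint passes its speed limit or range.

## Robot

A 6-joint arm with a two-finger parallel gripper is mounted at the origin on the work surface. World frame = base frame: x ahead of the robot, y to its left, z up, the work surface at z = 0. Lengths are in m, angles in rad, forces in N, time in s.
With the tool pointing down it reaches from about 0.35 to 0.95 m from the base axis. Payload 17.4 kg.
Tool frame: the origin (TCP) lies midway between the tips of the shut fingers; the grasp point (between the pads) lies 19 mm behind it; z points along the fingers, y is the line along which they close (so a half turn about z gives the same grasp; the last joint's range is limited). The gripper opens to 93 mm and grips with 3 to 60 N. Pads are 15 mm wide; open, the fingers measure 128 mm over their backs; the gripper's body (75 mm by 188 mm) begins 65 mm behind the grasp point.
Start: joints at [-1.272, 0.116, 1.442, -0, 1.584, -0.038], TCP at [0.223, -0.637, 0.219] pointing down, gripper open.
Joint ranges: [-2.83, 2.83], [-0.83, 2.19], [0.07, 2.5], [-1.14, 4.28], [0.01, 3], [-2.97, 2.97]. Speed limits (rad/s): [1.89, 1.89, 2.22, 3.14, 3.14, 3.14].

## Interface

Orientations are given as a unit quaternion [x, y, z, w].
In Python, from workcell import read_state, vision, manip, nets gives the robot as it stands.
- The arm moves only by the tool send_rows, never from a script. Its argument "moves" is a list of rows, each a list of 7 numbers: the shift along the tool's x, y, z in mm, then the turn, a rotation vector about the tool's x, y, z in degrees, then the gripper command: -1 is shut, 1 is fully open, values between are in proportion. In form: [[tx, ty, tz, ax, ay, az, gripper], ...]. A call has 1 to 10 rows; each row shifts and turns the commanded pose from where the row before left it, along the tool's axes as they then stand; what a row does not reach is not made up. A row lasts 1/12 s, in which the tool goes at most 41.7 mm and 7.16 degrees, less where a joint would pass 70% of its speed; a pose out of reach is approached as far as the arm can. A call is refused whole if a number of a shift passes 41.7 or a number of a turn 7.16, either way. A call with a gripper value outside its range is refused whole. The fingers move at their own pace and stop on an object; the grip force is fixed at half the most. Time passes only in rows, so rows that do not move let the fingers close. It gives the time, the measured TCP pose, the force, the opening and the grip force at its end, in the units of the state.
- read_state(): the state, without advancing time (a new reading comes with each control period).
- vision.get_image(name): name is "scene" or "top" or "wrist"; returns a dict with "color" (480x640x3 uint8, red, green, blue), "range_z" (480x640 float32, m along the optical axis (not along the pixel's ray), 0 where there is no reading), "camera_matrix" (3x3 intrinsics, pixels), "extrinsics" (4x4, takes a point from camera to world coordinates). Camera axes: x right, y up, looking along -z (the intrinsics and any distortion apply to the point x, -y, -z); pixel columns grow to the right and rows downward; lengths in m; the calibration is good to about 2 mm. A picture is of the moment at which its call begins.
- manip.finish_job(): hands the job in; it is judged then, once.
Trained networks look in a picture, given as the dict that the camera call returned (one of the last four; its "shot" number tells which), for a name from the list of things; names that differ only in an ending like _2 or _b are one class to them, and where a whole thing is asked for, a point or a joint stands for the part that bears it (a point fixed in the world has none). Each returns a list of dicts, best first, with "score" (0 to 1); they miss things now and then, are a little off and sometimes report something else, mostly with a low value. They report only what shows in the picture. A call takes as long as a camera call. They do not tell look-alikes from the thing itself.
- nets.look_for(name, picture): "rect" ([left, top, width, height] in pixels, round what is visible of it).
The state is a dict: "t": time; "joint_positions": joint angles; "qd": joint speeds; "effort": joint torques, N m; "position": TCP position; "ee_rot": TCP orientation; "ft_force": force on the tool from outside, world axes, zero at the start; "torque": the same for the moment, N m; "opening": opening from 0.0 (shut) to 1.0 (fully open); "finger_force": force on a finger pad.
Only numpy, scipy, OpenCV 4.12 (cv2) and the standard library are available. Lean on these libraries where they do the work, as an engineer would, in place of code of your own. Each camera call takes 0.05 s, during which the arm holds its last target. There are 200 camera calls.

## Working session

There is one attempt and no reset: what is moved stays moved. The work goes in short steps, Python scripts to look and compute and a tool call to move; the robot and the scene stay as the last step left them, time stands still between calls to the robot, and variables do not carry over. Pictures are saved under pics/ and viewed, at most 10 in all, crops included, and the job is handed in when it is done.

Besides the shell and the picture viewer there is one more tool, called after "Call:" as name(argument=value, ...) on one line, values as JSON. send_rows: Moves the arm, as the interface text tells. Its arguments: {"type":"object","properties":{"moves":{"type":"array"}},"required":["moves"]}

```bash
mkdir -p pics; ls
cat > h.py <<'E'
import numpy as np, cv2
from workcell import read_state, vision, manip, nets
def cloud(p):
    K=p["camera_matrix"];z=p["range_z"];v,u=np.mgrid[0:480,0:640]
    P=np.stack([(u-K[0,2])/K[0,0]*z,-(v-K[1,2])/K[1,1]*z,-z,np.ones_like(z)],-1)
    W=(P@p["extrinsics"].T)[...,:3]; W[z==0]=np.nan
    return W
def save(p,n): cv2.imwrite("pics/"+n,p["color"][:,:,::-1])
E
python3 - <<'E'
from h import *
t=vision.get_image("top"); s=vision.get_image("scene")
save(t,"top0.png"); save(s,"scene0.png")
np.savez("p0.npz",t=cloud(t),s=cloud(s),tc=t["color"],sc=s["color"])
for n in ["lamp","cradle","keeper","tray","spray","tape","driver","wrench","mug"]:
    for nm,p in (("top",t),("scene",s)):
        print(n,nm,[(np.round(r["rect"]).astype(int).tolist(),round(r["score"],2)) for r in nets.look_for(n,p)[:3]])
print(read_state()); print(t["extrinsics"],s["extrinsics"])
E
```

```text
pics
lamp top [([300, 246, 18, 18], 0.69), ([413, 242, 7, 55], 0.64), ([337, 248, 24, 19], 0.54)]
lamp scene [([332, 209, 16, 46], 0.77), ([211, 227, 57, 101], 0.58), ([304, 219, 14, 37], 0.55)]
cradle top [([411, 190, 67, 109], 0.95), ([445, 326, 71, 86], 0.71), ([166, 183, 81, 90], 0.35)]
cradle scene [([211, 224, 56, 102], 0.9), ([154, 177, 66, 63], 0.55)]
keeper top [([461, 381, 53, 6], 0.8), ([414, 238, 4, 54], 0.62)]
keeper scene [([158, 186, 44, 13], 0.52), ([249, 223, 9, 51], 0.43)]
tray top [([165, 182, 76, 89], 0.83), ([246, 122, 30, 36], 0.6)]
tray scene [([400, 204, 61, 67], 0.85)]
spray top [([248, 121, 30, 41], 0.71)]
spray scene [([402, 277, 23, 43], 0.93), ([306, 217, 10, 40], 0.28)]
tape top [([247, 271, 41, 36], 0.8)]
tape scene [([348, 197, 30, 31], 0.65)]
driver top [([436, 296, 74, 8], 0.89)]
driver scene [([174, 247, 30, 22], 0.56)]
wrench top [([138, 269, 69, 36], 0.71)]
wrench scene [([411, 190, 50, 7], 0.75), ([411, 232, 27, 28], 0.45)]
mug top [([353, 124, 47, 41], 0.6)]
mug scene [([296, 314, 48, 44], 0.7), ([407, 192, 56, 9], 0.44)]
{'t': 1.0, 'joint_posit
[... 438 characters left out ...]
74e-01, 1.67587685e-01, 5.84275269e-06, 2.91939895e-05]), 'ft_force': array([ 0.57195964, -1.06370427, -0.15765585]), 'torque': array([ 0.02210526,  0.0113971 , -0.03324785]), 'finger_force': 0.0, 'opening': 1.002287642994425}
[[ 2.62629159e-02  9.98492131e-01 -4.82050220e-02  4.38173019e-01]
 [-9.99653135e-01  2.63271835e-02  6.98668293e-04  1.96699947e-02]
 [ 1.96671725e-03  4.81699523e-02  9.98837218e-01  1.44559252e+00]
 [ 0.00000000e+00  0.00000000e+00  0.00000000e+00  1.00000000e+00]] [[ 0.29291397 -0.78728149  0.54257651  1.36747684]
 [ 0.95611202  0.24542487 -0.16005136 -0.26473574]
 [-0.0071563   0.5656452   0.82461767  1.43726558]
 [ 0.          0.          0.          1.        ]]
```

View pics/top0.png

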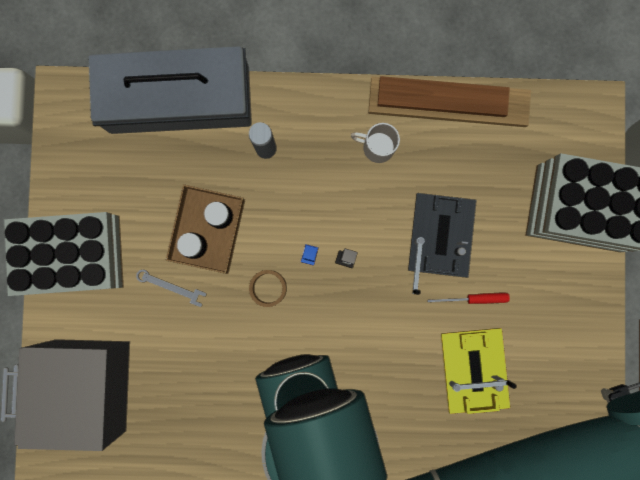

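View pics/scene0.png

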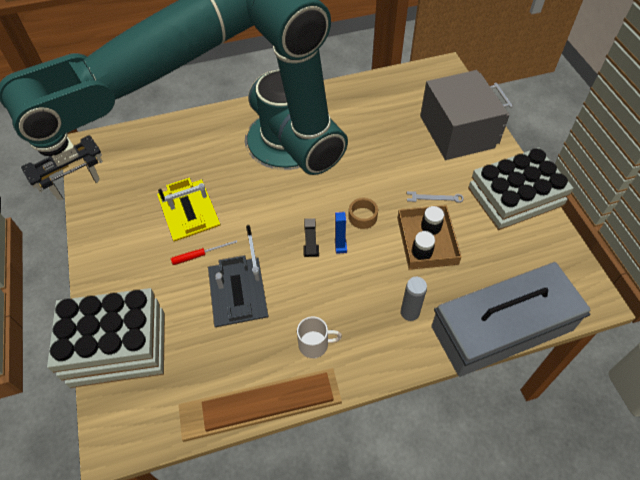

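The top view shows these candidates. For the lamp: grey lamp at (348,257) and blue look-alike at (310,254); I choose the grey one. For the cradle: dark one at (443,235) and yellow look-alike at (475,370); I choose the dark one. Its keeper is open, with the pin at about (417,291).

Run:
```python
from h import *
d=np.load("p0.npz");W=d["t"];S=d["s"];tc=d["tc"];sc=d["sc"]
a=cv2.resize(tc[225:305,290:490],(800,320),interpolation=cv2.INTER_CUBIC)
b=cv2.resize(sc[205:265,240:360],(560,280),interpolation=cv2.INTER_CUBIC)
im=np.zeros((600,800,3),np.uint8);im[:320]=a;im[320:,:560]=b
cv2.imwrite("pics/crop0.png",im[:,:,::-1])
def box(P,lo,hi): return P[np.all((P>lo)&(P<hi),-1)]
def rect(P,n):
    if len(P)<4: print(n,len(P));return
    r=cv2.minAreaRect((P[:,:2]*1000).astype(np.float32)); print(n,len(P),np.round(r[0],1),np.round(r[1],1),round(r[2],1),"zmed",np.median(P[:,2]).round(4),P[:,2].max().round(4))
for nm,P in(("top",W),("scene",S)):
    print(nm)
    L=box(P,[.34,-.11,.012],[.5,-.02,.2])
    rect(L,"lamp all");rect(L[L[:,2]>.15],"lamp head");rect(L[L[:,2]<.03],"lamp foot")
    for k in np.arange(.02,.16,.02): rect(L[abs(L[:,2]-k)<.01],"z%.2f"%k)
    B=box(P,[.32,.01,.012],[.5,.08,.2]);rect(B,"blue");rect(B[B[:,2]>.15],"blue head")
    C=box(P,[.34,-.36,.008],[.62,-.14,.2])
    rect(C[(C[:,2]<.016)],"plate");rect(C[C[:,2]>.05],"keeper>50");rect(C[C[:,2]>.095],"pin")
    rect(C[abs(C[:,2]-.045)<.004],"post");rect(C[abs(C[:,2]-.067)<.004],"bar/hinge")
```

```text
top
lamp all 303 [476.6 -51.9] [46.  34.3] 74.6 zmed 0.1564 0.1659
lamp head 179 [479.3 -52.4] [30.4 28.7] 74.7 zmed 0.159 0.1659
lamp foot 85 [469.9 -44.4] [52.5 29.3] 43.9 zmed 0.0176 0.0276
z0.02 85 [469.9 -44.4] [52.5 29.3] 43.9 zmed 0.0176 0.0276
z0.04 6 [477.  -42.5] [32.8  8.9] 19.1 zmed 0.0463 0.0493
z0.06 5 [467.1 -46.8] [27.7  5.8] 60.2 zmed 0.0649 0.0682
z0.08 5 [471.9 -44.8] [35.1 14.7] 37.5 zmed 0.0806 0.0894
z0.10 10 [474.8 -41.6] [35.3 15.6] 25.0 zmed 0.0996 0.1064
z0.12 4 [472.7 -42. ] [23.6  5.3] 30.3 zmed 0.1205 0.1286
z0.14 9 [474.3 -42.8] [31.4 11.7] 30.1 zmed 0.143 0.1472
z0.16 179 [479.3 -52.4] [30.4 28.7] 74.7 zmed 0.159 0.1659
blue 240 [481.5  38.3] [33.9 38.2] 75.5 zmed 0.158 0.1673
blue head 176 [484.5  35.2] [28.9 30.2] 77.8 zmed 0.1589 0.1673
plate 2867 [ 485.2 -251.4] [217.1 269.4] 90.0 zmed 0.0119 0.016
keeper>50 361 [ 460.1 -274.1] [120.7 135.8] 85.8 zmed 0.0651 0.1085
pin 25 [ 401.5 -216. ] [ 9.4 11. ] 0.6 zmed 0.1041 0.1085
post 133 [ 461.7 -275.9] [120.6 130.1] 1.6 zmed 0.044 0.049
bar/hinge 209 [ 491.3 -245.2] [ 88.5 177.6] 44.0 zmed 0.0661 0.0709
s
[... 409 characters left out ...]
.6 zmed 0.0791 0.0896
z0.10 47 [494.2 -53.5] [28.7  7.1] 71.3 zmed 0.0999 0.1099
z0.12 43 [493.8 -52.6] [28.4 10.6] 88.3 zmed 0.1203 0.1298
z0.14 40 [494.4 -51.6] [28.8  9.1] 85.5 zmed 0.1398 0.149
z0.16 116 [483.  -50.4] [30.4 31.3] 75.9 zmed 0.1592 0.1668
blue 234 [472.   45.4] [34.  67.5] 71.8 zmed 0.1221 0.1681
blue head 86 [488.2  37. ] [27.9 29.3] 72.8 zmed 0.1602 0.1681
plate 1848 [ 484.1 -250.7] [271.7 219. ] 0.2 zmed 0.0125 0.016
keeper>50 249 [ 463.6 -272.5] [121.3 143.7] 86.4 zmed 0.0668 0.1112
pin 21 [ 404.7 -214.1] [ 8.9 18.3] 74.6 zmed 0.1032 0.1112
post 103 [ 519.9 -278.9] [152.4 114.9] 10.9 zmed 0.0438 0.0486
bar/hinge 125 [ 494.2 -242.4] [ 88.5 169.8] 44.5 zmed 0.0671 0.0709
```

View pics/crop0.png

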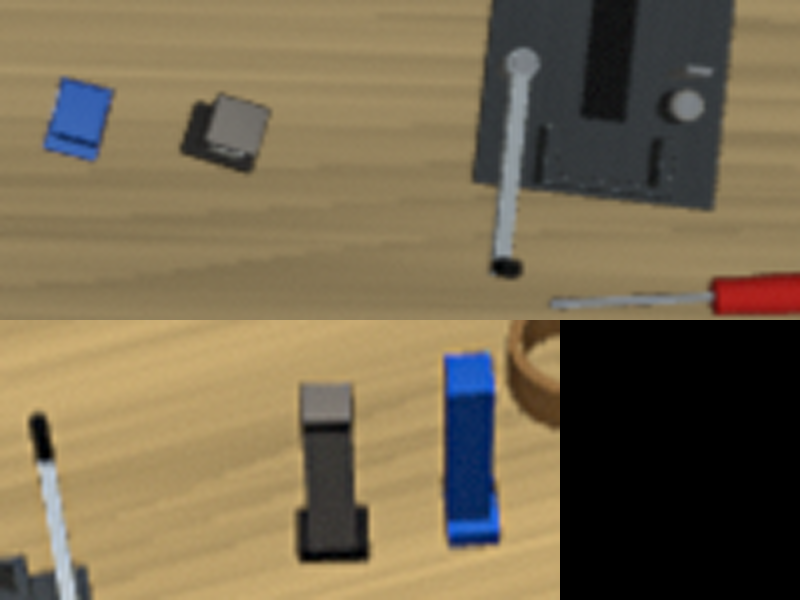

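The crop confirms the grey lamp with the black foot, standing left of the dark cradle, and the blue one beside it. Next I refine the cradle pose and the clearances.

Run:
```python
from h import *
d=np.load("p0.npz")
def rect(P,n):
    r=cv2.minAreaRect((P[:,:2]*1000).astype(np.float32)); print(n,len(P),np.round(r[0],1),np.round(r[1],1),round(r[2],1),"z",np.median(P[:,2]).round(4))
for P,C in((d["t"],d["tc"]),(d["s"],d["sc"])):
    C=C.astype(int);dark=(C.max(-1)<110)&(C.max(-1)-C.min(-1)<25)
    reg=(P[...,0]>.37)&(P[...,0]<.62)&(P[...,1]>-.37)&(P[...,1]<-.15)
    m=(reg&dark&(P[...,2]>.007)&(P[...,2]<.05)).astype(np.uint8)
    m=cv2.morphologyEx(m,cv2.MORPH_OPEN,np.ones((3,3)))>0
    rect(P[m],"cradle")
    pin=P[reg&(P[...,2]>.1)&(P[...,1]>-.26)];print("pin",np.median(pin,0).round(4),len(pin))
    g=P[(P[...,0]>.42)&(P[...,0]<.62)&(P[...,1]>-.26)&(P[...,1]<-.17)&(P[...,2]>.064)&(P[...,2]<.072)];rect(g,"hinge+bar")
    print("hinge top",np.median(g[g[:,0]>.5],0).round(4), g[g[:,2]>.0665].mean(0).round(4))
    pc=P[(P[...,0]>.42)&(P[...,0]<.62)&(P[...,1]>-.36)&(P[...,1]<-.27)&(P[...,2]>.043)&(P[...,2]<.049)];print("catchpost",np.median(pc,0).round(4),len(pc))
    mg=P[(P[...,0]>.6)&(P[...,0]<.9)&(P[...,1]>-.25)&(P[...,1]<-.05)&(P[...,2]>.03)];rect(mg,"mug");rect(mg[mg[:,2]>.083],"mugtop")
```

```text
cradle 3483 [ 535.6 -289.8] [150.6 181. ] 84.8 z 0.0124
pin [ 0.4016 -0.2167  0.1043] 22
hinge+bar 153 [ 476.4 -224.6] [ 16.7 110.5] 86.8 z 0.0667
hinge top [ 0.5194 -0.2256  0.0668] [ 0.4805 -0.2227  0.0686]
catchpost [ 0.4723 -0.3195  0.0461] 57
mug 1604 [ 833.9 -151.1] [134.2 224.4] 52.5 z 0.041
mugtop 195 [ 760.4 -129.1] [78.5 78.9] 64.9 z 0.0886
cradle 2458 [ 538.2 -287.3] [148.3 173.9] 85.2 z 0.0138
pin [ 0.4054 -0.214   0.1034] 19
hinge+bar 103 [ 479.5 -222.3] [ 17.5 118.3] 87.4 z 0.0677
hinge top [ 0.5243 -0.224   0.0677] [ 0.4871 -0.2208  0.0688]
catchpost [ 0.4668 -0.3153  0.0456] 44
mug 1605 [ 833.5 -152.8] [130.2 222.2] 50.1 z 0.0435
mugtop 196 [ 763.5 -126.9] [80.  78.5] 3.2 z 0.0899
```

```bash
cat >> h.py <<'E'
from scipy.spatial.transform import Rotation as Ro
def need(x,y,z,yaw):
    "tool-frame shift (mm) & turn (deg) to reach TCP xyz (mm), tool down with tool x at yaw deg"
    s=read_state();R=Ro.from_quat(s["ee_rot"]);T=Ro.from_euler("z",yaw,degrees=True)*Ro.from_euler("x",180,degrees=True)
    d=np.array([x,y,z])-s["position"]*1000
    print("t %.2f"%s["t"],"shift now",R.inv().apply(d).round(1),"shift after turn",T.inv().apply(d).round(1),"turn",np.degrees((R.inv()*T).as_rotvec()).round(2),"ft",s["ft_force"].round(1),"pos",(s["position"]*1000).round(1))
E
python3 -c "
from h import *
need(476.6,-50.5,219,-15.2)"
```

```text
t 1.00 shift now [ 4.331e+02 -4.699e+02 -4.000e-01] shift after turn [ 9.090e+01 -6.326e+02 -3.000e-01] turn [ 0.  -0.  34.5] ft [ 0.6 -1.1 -0.2] pos [ 223.  -637.1  218.7]
```

Call:
send_rows(moves=[[27, -29, 0, 0, 0, 0, 0.2], [27, -29, 0, 0, 0, 0, 0.2], [27, -29, 0, 0, 0, 0, 0.2], [27, -29, 0, 0, 0, 0, 0.2], [27, -29, 0, 0, 0, 0, 0.2], [27, -29, 0, 0, 0, 0, 0.2], [27, -29, 0, 0, 0, 0, 0.2], [27, -29, 0, 0, 0, 0, 0.2], [27, -29, 0, 0, 0, 0, 0.2], [27, -29, 0, 0, 0, 0, 0.2]])

```text
t: 1.83
position: [0.3823, -0.2724, 0.2189]
ee_rot: [0.986, 0.167, 0.0, 0.0]
ft_force: [0.8, -0.9, -0.5]
opening: 0.6
finger_force: 0.0
```

Call:
send_rows(moves=[[0, 0, 0, 0, 0, 6.9, 0.2], [0, 0, 0, 0, 0, 6.9, 0.2], [0, 0, 0, 0, 0, 6.9, 0.2], [0, 0, 0, 0, 0, 6.9, 0.2], [0, 0, 0, 0, 0, 6.9, 0.2], [0, 0, 0, 0, 0, 0, 0.2], [0, 0, 0, 0, 0, 0, 0.2]])

```text
t: 2.42
position: [0.382, -0.2742, 0.2187]
ee_rot: [0.991, -0.13, 0.0, 0.0]
ft_force: [1.3, -0.3, -0.2]
opening: 0.601
finger_force: 0.0
```

```bash
python3 -c "
from h import *
need(476.6,-50.5,219,-15.2)
w=vision.get_image('wrist');save(w,'w1.png');np.savez('w1.npz',P=cloud(w),C=w['color'])
P=cloud(w);print(np.nanpercentile(P.reshape(-1,3),[2,98],axis=0).round(3))"
```

```text
t 2.42 shift now [  33.5 -240.5   -0.3] shift after turn [  32.6 -240.6   -0.3] turn [ 0.   -0.01  0.22] ft [ 1.3 -0.3 -0.2] pos [ 382.  -274.2  218.7]
[[ 0.1   -0.576 -0.002]
 [ 0.583  0.046  0.33 ]]
```

Call:
send_rows(moves=[[4, -34, 0, 0, 0, 0, 0.2], [4, -34, 0, 0, 0, 0, 0.2], [4, -34, 0, 0, 0, 0, 0.2], [4, -34, 0, 0, 0, 0, 0.2], [4, -34, 0, 0, 0, 0, 0.2], [4, -34, 0, 0, 0, 0, 0.2], [4, -34, 0, 0, 0, 0, 0.2], [0, 0, 0, 0, 0, 0, 0.2], [0, 0, 0, 0, 0, 0, 0.2]])

```text
t: 3.22
position: [0.4717, -0.0506, 0.2185]
ee_rot: [0.992, -0.129, -0.0, 0.0]
ft_force: [-0.5, -0.1, -0.5]
opening: 0.599
finger_force: 0.0
```

```bash
python3 -c "
from h import *
def rect(P,n):
    r=cv2.minAreaRect((P[:,:2]*1000).astype(np.float32)); print(n,len(P),np.round(r[0],1),np.round(r[1],1),round(r[2],1),'z',np.median(P[:,2]).round(4))
w=vision.get_image('wrist');save(w,'w2.png');P=cloud(w)
L=P[(P[...,0]>.4)&(P[...,0]<.54)&(P[...,1]>-.1)&(P[...,1]<-.01)]
for a,b in((.155,.168),(.03,.15),(.012,.022)): rect(L[(L[:,2]>a)&(L[:,2]<b)],a)
t=vision.get_image('top');P=cloud(t)
D=np.load('w1.npz')
for Q in (D['P'],P):
  g=Q[(Q[...,0]>.5)&(Q[...,0]<.56)&(Q[...,1]>-.26)&(Q[...,1]<-.19)&(Q[...,2]>.063)&(Q[...,2]<.072)]
  if len(g)>5: rect(g,'hinge')
  g=Q[(Q[...,0]>.45)&(Q[...,0]<.54)&(Q[...,1]>-.35)&(Q[...,1]<-.3)&(Q[...,2]>.0435)&(Q[...,2]<.048)]
  if len(g)>5: rect(g,'post')
need(476.6,-50.5,219,-15.2)"
```

```text
0.155 2148 [480.6 -51.6] [30.7 28.8] 74.9 z 0.1592
0.03 1259 [493.1 -55. ] [30.2  2.4] 74.7 z 0.1054
0.012 380 [478.5 -51.6] [45.7 32.5] 73.9 z 0.0171
hinge 771 [ 516.6 -226.2] [17.7 33.2] 90.0 z 0.0659
post 150 [ 507.7 -330.6] [20.3 29.6] 76.0 z 0.0457
hinge 63 [ 515.8 -224.9] [16.6 31.2] 73.8 z 0.0671
post 33 [ 484.2 -325.1] [21.1 70.9] 75.0 z 0.0452
t 3.32 shift now [ 4.6 -3.1 -0.4] shift after turn [ 4.6 -3.1 -0.4] turn [0.02 0.   0.12] ft [1.  0.1 0.2] pos [471.3 -52.3 218.6]
```

View pics/w2.png

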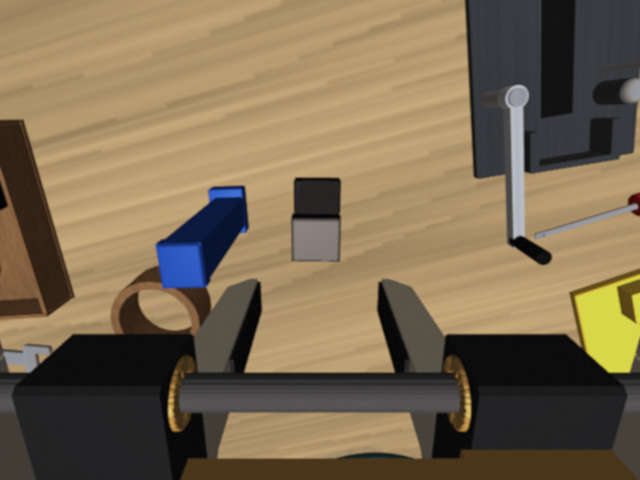

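The wrist view shows the grey lamp head centred between the fingers at (316,238), with the blue lamp clear to the left. I go down over its top and pinch.

Call:
send_rows(moves=[[4.6, -3.0, 0, 0, 0, 0, 0.2], [0, 0, 20, 0, 0, 0, 0.2], [0, 0, 20, 0, 0, 0, 0.2], [0, 0, 20, 0, 0, 0, 0.2], [0, 0, 15, 0, 0, 0, 0.2], [0, 0, 7, 0, 0, 0, 0.2], [0, 0, 0, 0, 0, 0, 0.2], [0, 0, 0, 0, 0, 0, 0.2]])

```text
t: 3.98
position: [0.4768, -0.0507, 0.1372]
ee_rot: [0.991, -0.133, 0.0, 0.0]
ft_force: [-0.1, -0.4, -0.0]
opening: 0.6
finger_force: 0.0
```

```bash
python3 -c "
from h import *
need(476.7,-50.6,137,-15.1)"
```

```text
t 3.98 shift now [-0.2 -0.1  0.2] shift after turn [-0.2 -0.1  0.2] turn [ 0.   -0.01 -0.14] ft [-0.1 -0.4 -0. ] pos [476.8 -50.7 137.2]
```

Call:
send_rows(moves=[[0, 0, 0, 0, 0, 0, -0.6], [0, 0, 0, 0, 0, 0, -1], [0, 0, 0, 0, 0, 0, -1], [0, 0, 0, 0, 0, 0, -1], [0, 0, 0, 0, 0, 0, -1], [0, 0, 0, 0, 0, 0, -1], [0, 0, 0, 0, 0, 0, -1], [0, 0, 0, 0, 0, 0, -1]])

```text
t: 4.65
position: [0.4769, -0.0501, 0.1371]
ee_rot: [0.991, -0.132, 0.0, -0.0]
ft_force: [0.3, 0.7, 5.3]
opening: 0.321
finger_force: 30.0
```

Call:
send_rows(moves=[[0, 0, 1, 0, 0, 0, -1], [7.8, 0, -0.5, 0, 0, 0, -1], [7.8, 0, -0.3, 0, 0, 0, -1], [7.8, 0, -0.2, 0, 0, 0, -1], [7.8, 0, 0.5, 0, 0, 0, -1], [7.7, 0, 0.9, 0, 0, 0, -1], [7.7, 0, 1.3, 0, 0, 0, -1]])

```text
t: 5.23
position: [0.5222, -0.0624, 0.134]
ee_rot: [0.991, -0.132, -0.0, -0.0]
ft_force: [-0.7, 2.1, 3.7]
opening: 0.318
finger_force: 30.0
```

```bash
python3 -c "
from h import *
s=vision.get_image('scene');cv2.imwrite('pics/s1.png',cv2.resize(s['color'][150:290,230:390],None,fx=4,fy=4,interpolation=cv2.INTER_CUBIC)[:,:,::-1])
need(494.1+28.6*.9655-46*0,-55.2-28.6*.26,134,-15.1)"
```

```text
t 5.28 shift now [-1.3  0.3 -0.3] shift after turn [-1.3  0.3 -0.3] turn [-0.01 -0.01 -0.11] ft [-0.3  1.3  6.7] pos [523.1 -62.7 133.7]
```

View pics/s1.png

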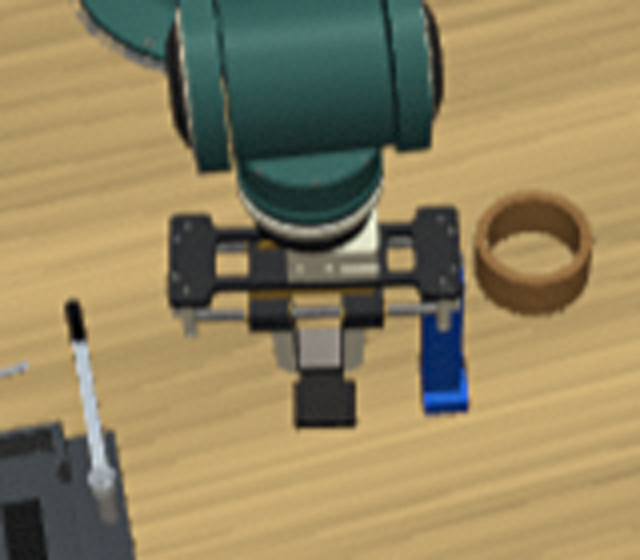

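The picture shows the lamp leaning over with its heel still at the same place (foot at crop pixel (325,400)). I continue along the arc.

Call:
send_rows(moves=[[7.6, 0, 1.7, 0, 0, 0, -1], [7.5, 0, 2.1, 0, 0, 0, -1], [7.4, 0, 2.6, 0, 0, 0, -1], [7.2, 0, 2.9, 0, 0, 0, -1], [7.1, 0, 3.2, 0, 0, 0, -1], [6.9, 0, 3.6, 0, 0, 0, -1], [6.7, 0, 4.0, 0, 0, 0, -1], [6.5, 0, 4.3, 0, 0, 0, -1], [6.3, 0, 4.6, 0, 0, 0, -1]])

```text
t: 6.03
position: [0.5836, -0.0792, 0.1047]
ee_rot: [0.991, -0.132, 0.0, 0.0]
ft_force: [0.7, -0.3, 3.7]
opening: 0.324
finger_force: 30.0
```

```bash
cat > lamp.py <<'E'
from h import *
# lamp-coloured points in the tipping plane: s along lamp x from heel, z
for n in("scene","top"):
    p=vision.get_image(n);P=cloud(p)*1000;d=P[...,:2]-[494.1,-55.2]
    s=d@[.9655,-.26];y=d@[.26,.9655];z=P[...,2]
    for lo in range(-40,180,20):
        k=(s>lo)&(s<lo+20)&(abs(y)<13)&(z>5)&(z<145)
        if k.sum()>3: print(n,lo,k.sum(),"zmed/max",np.nanmedian(z[k]).round(),np.nanpercentile(z[k],95).round(),"y",y[k].min().round(),y[k].max().round())
E
python3 lamp.py
```

```text
scene 20 17 zmed/max 74.0 86.0 y -11.0 12.0
scene 60 11 zmed/max 123.0 130.0 y -8.0 12.0
scene 80 78 zmed/max 132.0 137.0 y -13.0 12.0
scene 100 44 zmed/max 121.0 128.0 y -13.0 12.0
scene 120 7 zmed/max 7.0 8.0 y -12.0 11.0
top 0 84 zmed/max 54.0 63.0 y -13.0 13.0
top 20 102 zmed/max 74.0 84.0 y -13.0 13.0
top 40 110 zmed/max 95.0 108.0 y -13.0 13.0
top 60 50 zmed/max 110.0 118.0 y -13.0 13.0
```

Call:
send_rows(moves=[[6.0, 0, 5.0, 0, 0, 0, -1], [5.8, 0, 5.3, 0, 0, 0, -1], [5.5, 0, 5.5, 0, 0, 0, -1], [5.1, 0, 5.9, 0, 0, 0, -1], [4.8, 0, 6.2, 0, 0, 0, -1], [4.6, 0, 6.3, 0, 0, 0, -1], [4.2, 0, 6.6, 0, 0, 0, -1], [3.8, 0, 6.8, 0, 0, 0, -1], [3.5, 0, 6.9, 0, 0, 0, -1]])

```text
t: 6.88
position: [0.6251, -0.0906, 0.0499]
ee_rot: [0.991, -0.132, 0.0, 0.0]
ft_force: [2.8, -0.5, 4.0]
opening: 0.323
finger_force: 30.0
```

```bash
python3 lamp.py
```

```text
scene 100 29 zmed/max 75.0 81.0 y -12.0 13.0
scene 120 36 zmed/max 79.0 85.0 y -13.0 12.0
scene 140 72 zmed/max 70.0 85.0 y -13.0 12.0
scene 160 6 zmed/max 6.0 110.0 y -7.0 13.0
top 60 65 zmed/max 59.0 62.0 y -13.0 13.0
top 80 95 zmed/max 64.0 71.0 y -13.0 13.0
top 100 66 zmed/max 71.0 77.0 y -13.0 12.0
```

Call:
send_rows(moves=[[3.1, 0, 7.2, 0, 0, 0, -1], [2.7, 0, 7.3, 0, 0, 0, -1], [2.4, 0, 7.5, 0, 0, 0, -1], [2.0, 0, 7.5, 0, 0, 0, -1], [1.5, 0, 7.6, 0, 0, 0, -1], [0.6, 0, 4.0, 0, 0, 0, -1], [0, 0, 0, 0, 0, 0, -1]])

```text
t: 7.57
position: [0.6357, -0.0934, 0.0078]
ee_rot: [0.991, -0.132, -0.001, -0.0]
ft_force: [-0.1, 0.4, -0.2]
opening: 0.319
finger_force: 30.0
```

```bash
python3 lamp.py
```

```text
scene 120 18 zmed/max 40.0 45.0 y -11.0 11.0
scene 140 82 zmed/max 35.0 44.0 y -12.0 11.0
scene 160 79 zmed/max 121.0 143.0 y -13.0 13.0
top 80 58 zmed/max 36.0 41.0 y -13.0 13.0
top 100 98 zmed/max 38.0 107.0 y -13.0 13.0
top 120 19 zmed/max 38.0 44.0 y -13.0 9.0
```

Call:
send_rows(moves=[[0.2, 0, 2, 0, 0, 0, -1], [0.2, 0, 2, 0, 0, 0, -1], [0, 0, 0, 0, 0, 0, -1], [0, 0, 0, 0, 0, 0, -1]])

```text
t: 8.0
position: [0.6368, -0.0936, 0.0055]
ee_rot: [0.991, -0.132, 0.0, 0.0]
ft_force: [0.0, -0.7, 1.2]
opening: 0.32
finger_force: 30.0
```

```bash
python3 lamp.py; python3 -c "
from h import *
s=vision.get_image('scene');cv2.imwrite('pics/s2.png',cv2.resize(s['color'][180:300,260:420],None,fx=4,fy=4,interpolation=cv2.INTER_CUBIC)[:,:,::-1])
print(read_state()['ft_force'],read_state()['position'])"
```

```text
scene 120 20 zmed/max 38.0 42.0 y -11.0 11.0
scene 140 74 zmed/max 33.0 41.0 y -12.0 11.0
scene 160 85 zmed/max 121.0 144.0 y -12.0 13.0
top 80 56 zmed/max 35.0 39.0 y -13.0 13.0
top 100 98 zmed/max 35.0 104.0 y -13.0 13.0
top 120 21 zmed/max 35.0 39.0 y -12.0 11.0
[ 0.13780528 -0.17241066  1.54706891] [ 0.63675292 -0.09362262  0.0055332 ]
```

View pics/s2.png

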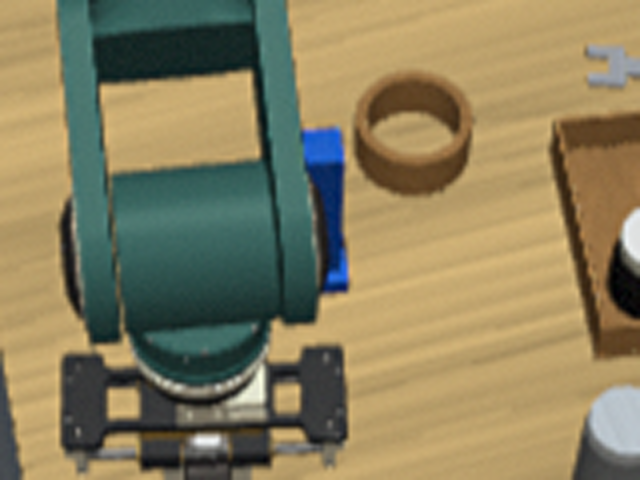

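```bash
cat > lamp2.py <<'E'
from h import *
for n in("wrist","top"):
    p=vision.get_image(n);P=cloud(p)*1000;C=p["color"].astype(int)
    if n=="wrist": save(p,"w_%d.png"%p["shot"])
    d=P[...,:2]-[494.1,-55.2]
    s=d@[.9655,-.26];y=d@[.26,.9655];z=P[...,2]
    for lo in range(-30,180,15):
        k=(s>lo)&(s<lo+15)&(abs(y)<10)&(z<60)
        if k.sum()>3: print(n,lo,k.sum(),"z10/50/90",np.percentile(z[k],[10,50,90]).round(1),"col",np.median(C[k],0))
        k=(s>lo)&(s<lo+15)&(abs(y)<30)&(z<60)&(z>18)
        if k.sum()>3: print("   y",np.percentile(y[k],[2,98]).round(1))
    k=(s>0)&(s<130)&(abs(y)>35)&(abs(y)<45)&(z<20);print("bench",np.median(z[k]))
E
python3 lamp2.py
```

```text
wrist 75 701 z10/50/90 [33.1 34.1 34.8] col [216. 215. 218.]
   y [-15.2  13.3]
wrist 90 1117 z10/50/90 [34.  34.9 35.6] col [216. 215. 218.]
   y [-15.2  13.2]
wrist 105 169 z10/50/90 [35.  35.6 36.3] col [216. 215. 218.]
   y [-13.3  11.2]
wrist 120 537 z10/50/90 [36.1 37.  37.7] col [216. 215. 218.]
   y [-15.4  13.4]
wrist 135 1583 z10/50/90 [36.1 37.  37.9] col [74. 69. 65.]
   y [-16.   13.9]
wrist 150 3131 z10/50/90 [-1.  19.8 36.7] col [52. 48. 42.]
   y [-28.7  27.8]
wrist 165 1255 z10/50/90 [-1.4 -0.7  0.1] col [180. 153. 110.]
bench -0.7156414710619008
top 75 10 z10/50/90 [32.5 35.6 39.3] col [157.5 168.  166.5]
   y [-12.2  11.9]
top 90 48 z10/50/90 [30.4 34.4 39.3] col [189. 194. 194.]
   y [-16.4  12.5]
top 105 49 z10/50/90 [32.2 35.3 39.7] col [190. 194. 194.]
   y [-16.5  12.4]
top 120 19 z10/50/90 [31.9 36.  41.4] col [179. 184. 183.]
   y [-16.4  10.5]
bench 0.11411518593595904
```

The wrist data show the lamp still tilted by about 3.6°, so I lower a little further, until the fingertips are just above the bench.

Call:
send_rows(moves=[[0.2, 0, 2, 0, 0, 0, -1], [0, 0, 1, 0, 0, 0, -1], [0, 0, 0, 0, 0, 0, -1], [0, 0, 0, 0, 0, 0, -1], [0, 0, 0, 0, 0, 0, -1]])

```text
t: 8.67
position: [0.637, -0.0937, 0.0024]
ee_rot: [0.991, -0.132, 0.0, 0.0]
ft_force: [1.7, -0.3, 1.3]
opening: 0.322
finger_force: 30.0
```

```bash
python3 lamp2.py | grep -A99 wrist | head -12; python3 -c "
from h import *
print(read_state()['ft_force'],read_state()['position'])"
```

```text
wrist 75 588 z10/50/90 [31.3 32.4 33. ] col [216. 215. 218.]
   y [-15.4  13.4]
wrist 90 1152 z10/50/90 [31.9 32.8 33.6] col [216. 215. 218.]
   y [-15.2  13.3]
wrist 105 261 z10/50/90 [32.6 33.3 34. ] col [216. 215. 218.]
   y [-14.3  12.2]
wrist 120 501 z10/50/90 [33.1 34.2 34.9] col [216. 215. 218.]
   y [-15.4  13.4]
wrist 135 1607 z10/50/90 [33. 34. 35.] col [108. 103.  97.]
   y [-16.   13.9]
wrist 150 3049 z10/50/90 [-1.  17.7 33.6] col [45. 41. 39.]
   y [-28.7  27.9]
[ 1.30108784 -0.11913743  1.43563806] [ 0.6369442  -0.09366321  0.00237892]
```

Call:
send_rows(moves=[[0, 0, 1.6, 0, 0, 0, -1], [0, 0, 0, 0, 0, 0, -1], [0, 0, 0, 0, 0, 0, -1], [0, 0, 0, 0, 0, 0, -0.5], [0, 0, 0, 0, 0, 0, -0.4]])

```text
t: 9.18
position: [0.6369, -0.0937, 0.0007]
ee_rot: [0.991, -0.132, -0.0, 0.0]
ft_force: [0.3, -0.8, 1.3]
opening: 0.319
finger_force: 30.0
```

Call:
send_rows(moves=[[0, 0, 0, 0, 0, 0, -0.38], [0, 0, 0, 0, 0, 0, -0.37], [0, 0, 0, 0, 0, 0, -0.37]])

```text
t: 9.43
position: [0.6369, -0.0937, 0.0007]
ee_rot: [0.991, -0.132, -0.0, -0.0]
ft_force: [1.2, -0.7, 1.3]
opening: 0.322
finger_force: 14.6
```

Call:
send_rows(moves=[[0, 0, 0, 0, 0, 0, -0.365], [0, 0, 0, 0, 0, 0, -0.365], [0, 0, 0, 0, 0, 0, -0.365]])

```text
t: 9.68
position: [0.6369, -0.0937, 0.0007]
ee_rot: [0.991, -0.132, -0.0, -0.0]
ft_force: [2.0, -0.3, 0.3]
opening: 0.324
finger_force: 9.8
```

Call:
send_rows(moves=[[0, 0, 0, 0, 0, 0, -0.362], [0, 0, 0, 0, 0, 0, -0.36], [0, 0, 0, 0, 0, 0, -0.36]])

```text
t: 9.93
position: [0.6369, -0.0937, 0.0007]
ee_rot: [0.991, -0.132, -0.0, -0.0]
ft_force: [0.9, -0.3, -1.4]
opening: 0.317
finger_force: 5.0
```

```bash
python3 lamp2.py | grep -A99 wrist | head -12; python3 -c "
from h import *
print(read_state()['ft_force'],read_state()['position'],read_state()['finger_force'])"
```

```text
wrist 75 551 z10/50/90 [30.3 31.3 32. ] col [216. 215. 218.]
   y [-15.4  13.4]
wrist 90 1164 z10/50/90 [30.7 31.7 32.4] col [216. 215. 218.]
   y [-15.2  13.3]
wrist 105 288 z10/50/90 [31.4 32.1 32.9] col [216. 215. 218.]
   y [-14.4  12.4]
wrist 120 504 z10/50/90 [31.7 32.7 33.3] col [216. 215. 218.]
   y [-15.5  13.4]
wrist 135 1620 z10/50/90 [31.4 32.4 33.4] col [114.  109.  104.5]
   y [-16.  14.]
wrist 150 2998 z10/50/90 [-0.9 16.3 31.9] col [49. 46. 40.]
   y [-28.6  27.9]
[ 1.26432366 -0.24621178 -0.4828927 ] [ 0.63687152 -0.09366172  0.00071559] 5.019059255719185
```

Call:
send_rows(moves=[[0, 0, 0, 0, 0, 0, -0.358], [0, 0, 0, 0, 0, 0, -0.357], [0, 0, 0, 0, 0, 0, -0.3565], [0, 0, 0, 0, 0, 0, -0.356]])

```text
t: 10.37
position: [0.6369, -0.0937, 0.0007]
ee_rot: [0.991, -0.132, -0.0, -0.0]
ft_force: [0.6, -0.5, 0.1]
opening: 0.324
finger_force: 1.2
```

```bash
python3 lamp2.py | grep -A99 wrist | head -12; python3 -c "
from h import *
print(read_state()['ft_force'],read_state()['position'],read_state()['finger_force'])"
```

```text
wrist 75 541 z10/50/90 [30.3 31.4 32.1] col [216. 215. 218.]
   y [-15.3  13.4]
wrist 90 1176 z10/50/90 [30.8 31.7 32.4] col [216. 215. 218.]
   y [-15.2  13.2]
wrist 105 292 z10/50/90 [31.4 32.1 32.8] col [216. 215. 218.]
   y [-14.4  12.3]
wrist 120 509 z10/50/90 [31.7 32.7 33.5] col [216. 215. 218.]
   y [-15.5  13.4]
wrist 135 1608 z10/50/90 [31.4 32.4 33.4] col [107.5 100.5  98. ]
   y [-16.1  14. ]
wrist 150 3006 z10/50/90 [-0.9 16.1 32. ] col [43. 40. 39.]
   y [-28.7  27.9]
[ 0.82559349 -0.58980955  0.34907474] [ 0.63686986 -0.09365994  0.00070841] 1.2143748812377453
```

Call:
send_rows(moves=[[0, 0, 0, 0, 0, 0, -0.3557], [0, 0, 0, 0, 0, 0, -0.3557], [0, 0, 0, 0, 0, 0, -0.3554], [0, 0, 0, 0, 0, 0, -0.3554]])

```text
t: 10.8
position: [0.6369, -0.0937, 0.0007]
ee_rot: [0.991, -0.132, -0.0, -0.0]
ft_force: [0.3, 0.5, -0.5]
opening: 0.325
finger_force: 0.7
```

```bash
python3 lamp2.py | grep -A99 wrist | head -12|grep z10; python3 -c "
from h import *
print(read_state()['ft_force'],read_state()['position'],read_state()['finger_force'])"
```

```text
wrist 75 548 z10/50/90 [30.4 31.3 32. ] col [216. 215. 218.]
wrist 90 1182 z10/50/90 [30.8 31.7 32.4] col [216. 215. 218.]
wrist 105 279 z10/50/90 [31.3 32.1 32.8] col [216. 215. 218.]
wrist 120 497 z10/50/90 [31.5 32.6 33.3] col [216. 215. 218.]
wrist 135 1620 z10/50/90 [31.4 32.4 33.4] col [114.  109.  104.5]
wrist 150 3002 z10/50/90 [-0.9 16.1 31.9] col [47.5 44.  40. ]
[ 0.00861018 -0.39934981 -0.72458116] [ 0.63685847 -0.09364961  0.00069843] 0.6554753333330154
```

Call:
send_rows(moves=[[0, 0, 0, 0, 0, 0, -0.3552], [0, 0, 0, 0, 0, 0, -0.3551], [0, 0, 0, 0, 0, 0, -0.355], [0, 0, 0, 0, 0, 0, -0.355], [0, 0, 0, 0, 0, 0, -0.355], [0, 0, 0, 0, 0, 0, -0.355]])

```text
t: 11.4
position: [0.6369, -0.0937, 0.0008]
ee_rot: [0.991, -0.132, -0.0, 0.0]
ft_force: [-0.1, 0.8, -0.5]
opening: 0.32
finger_force: 0.3
```

```bash
python3 lamp2.py | grep -A99 wrist | head -12|grep z10; python3 -c "
from h import *
print(read_state()['ft_force'],read_state()['position'],read_state()['finger_force'])"
```

```text
wrist 75 752 z10/50/90 [27.8 28.8 29.5] col [215. 214. 217.]
wrist 90 1186 z10/50/90 [28.  28.8 29.5] col [215. 214. 217.]
wrist 105 35 z10/50/90 [28.8 29.2 29.6] col [199. 198. 201.]
wrist 120 767 z10/50/90 [27.6 28.8 29.5] col [215. 214. 218.]
wrist 135 1578 z10/50/90 [27.2 28.3 29.4] col [134.5 128.  125. ]
wrist 150 2708 z10/50/90 [-0.9 13.7 27.6] col [41. 38. 37.]
[-0.33649954  0.64336603 -0.45525698] [ 0.63689397 -0.09365851  0.0007575 ] 0.3004577709361911
```

The lamp has slid flat with the fingers still touching: its face is level at about 28.8 mm. Now I open, rise and move above the middle.

Call:
send_rows(moves=[[0, 0, 0, 0, 0, 0, -0.25], [0, 0, 0, 0, 0, 0, -0.1], [0, 0, 0, 0, 0, 0, 0], [0, 0, -20, 0, 0, 0, 0.2], [0, 0, -30, 0, 0, 0, 0.2], [0, 0, -40, 0, 0, 0, 0.2], [-38, 0, -40, 0, 0, 0, 0.2], [-37, 0, -20, 0, 0, 0, 0.2], [0, 0, 0, 0, 0, 0, 0.2], [0, 0, 0, 0, 0, 0, 0.2]])

```text
t: 12.33
position: [0.5737, -0.0764, 0.143]
ee_rot: [0.991, -0.132, 0.002, 0.0]
ft_force: [0.1, 0.5, 0.0]
opening: 0.601
finger_force: 0.0
```

```bash
cat > lamp3.py <<'E'
from h import *
for n in("wrist","top"):
    p=vision.get_image(n);P=cloud(p)*1000
    if n=="wrist": save(p,"w_%d.png"%p["shot"])
    k=(P[...,0]>470)&(P[...,0]<690)&(P[...,1]>-140)&(P[...,1]<-20)
    for a,b in((22,40),(29.8,40),(8,40)):
        q=P[k&(P[...,2]>a)&(P[...,2]<b)]
        if len(q)>9:
            r=cv2.minAreaRect(q[:,:2].astype(np.float32));print(n,a,len(q),np.round(r[0],1),np.round(r[1],1),round(r[2],1))
E
python3 lamp3.py; python3 -c "
from h import *
need(494.1+73*.9655-.26,-55.2-73*.26-.97,6,-15.1)"
```

```text
wrist 22 8297 [567.2 -75.2] [ 45.7 160.2] 75.4
wrist 29.8 1462 [565.3 -74.2] [ 45.2 155.9] 75.7
wrist 8 8461 [567.2 -75.2] [ 45.8 160.3] 75.4
top 22 412 [526.3 -66.7] [45.7 77.7] 74.3
top 29.8 179 [525.4 -65.6] [45.7 75.2] 75.6
top 8 436 [526.3 -66.5] [46.  77.8] 74.3
t 12.43 shift now [ -9.7   1.1 134.3] shift after turn [ -9.7   1.1 134.3] turn [ 0.    0.01 -0.1 ] ft [-0.2 -0.8 -0.1] pos [574.  -76.6 140.3]
```

```bash
python3 -c "
from h import *
need(560.4,-73.4,6,-14.6)"
```

```text
t 12.43 shift now [-13.9   0.5 134.3] shift after turn [-13.9   0.3 134.3] turn [ 0.    0.01 -0.6 ] ft [-0.2 -0.8 -0.1] pos [574.  -76.6 140.3]
```

Call:
send_rows(moves=[[-7, 0.2, 25, 0, 0, -0.6, 0.2], [-7, 0.2, 30, 0, 0, 0, 0.2], [0, 0, 30, 0, 0, 0, 0.2], [0, 0, 25, 0, 0, 0, 0.2], [0, 0, 15, 0, 0, 0, 0.2], [0, 0, 9, 0, 0, 0, 0.2], [0, 0, 0, 0, 0, 0, 0.2], [0, 0, 0, 0, 0, 0, -0.6], [0, 0, 0, 0, 0, 0, -1], [0, 0, 0, 0, 0, 0, -1]])

```text
t: 13.27
position: [0.561, -0.0735, 0.0079]
ee_rot: [0.992, -0.127, 0.001, 0.0]
ft_force: [-0.2, -0.0, 0.3]
opening: 0.435
finger_force: 0.0
```

Call:
send_rows(moves=[[0, 0, 0, 0, 0, 0, -1], [0, 0, 0, 0, 0, 0, -1], [0, 0, -15, 0, 0, 0, -1], [0, 0, -35, 0, 0, 0, -1], [0, 0, -40, 0, 0, 0, -1], [0, 0, -40, 0, 0, 0, -1], [0, 0, -10, 0, 0, 0, -1], [0, 0, 0, 0, 0, 0, -1]])

```text
t: 13.93
position: [0.5615, -0.0736, 0.1507]
ee_rot: [0.992, -0.127, 0.003, 0.0]
ft_force: [0.9, -0.6, -2.1]
opening: 0.321
finger_force: 30.0
```

Run:
```python
from h import *
w=vision.get_image("wrist");save(w,"w3.png");t=vision.get_image("top")
W=cloud(w)*1000;T=cloud(t)*1000
np.savez("p2.npz",W=W,T=T,wc=w["color"],tc=t["color"])
print(read_state()["position"],read_state()["ft_force"],read_state()["opening"])
# cradle fit: dark plate + wall points, min-area rect on plate level
for n,P,p in(("top",T,t),("w",W,w)):
    C=p["color"].astype(int);dark=(C.max(-1)<120)&(C.max(-1)-C.min(-1)<25)
    reg=(P[...,0]>400)&(P[...,0]<680)&(P[...,1]>-420)&(P[...,1]<-180)
    m=(reg&dark&(P[...,2]>7)&(P[...,2]<17)).astype(np.uint8)
    N,lab,st,_=cv2.connectedComponentsWithStats(m)
    i=1+np.argmax(st[1:,4]);q=P[lab==i]
    r=cv2.minAreaRect(q[:,:2].astype(np.float32));print(n,len(q),np.round(r[0],1),np.round(r[1],1),round(r[2],1))
    pn=P[reg&(P[...,2]>99)&(P[...,2]<112)&(P[...,1]>-260)];print(" pin",len(pn),np.median(pn,0).round(1) if len(pn) else "")
```

```text
[ 0.55988276 -0.07326281  0.1457582 ] [ 0.32912143 -0.93269008 -3.18280961] 0.31664312156039515
top 3361 [ 542.7 -290.4] [150.3 195.5] 84.8
 pin 15 [ 403.8 -214.7  103.5]
w 29741 [ 545.7 -275.2] [121.7 194.2] 85.1
 pin 242 [ 405.3 -214.1  104.1]
```

Call:
send_rows(moves=[[0, 0, 0, 0, 0, -4.8, -1], [0, 0, 0, 0, 0, -4.7, -1], [0, 0, 0, 0, 0, 0, -1]])

```text
t: 14.28
position: [0.5593, -0.0732, 0.1441]
ee_rot: [0.999, -0.043, -0.002, -0.0]
ft_force: [0.2, -0.5, -2.7]
opening: 0.321
finger_force: 30.0
```

```bash
python3 -c "
from h import *
need(537.1,-289.2,140,-5.1)"
```

```text
t 14.28 shift now [ -3.8 217.1   4. ] shift after turn [ -2.9 217.1   4.1] turn [-0.02  0.2   0.23] ft [ 0.2 -0.5 -2.7] pos [559.3 -73.2 144.1]
```

Call:
send_rows(moves=[[-0.5, 20, 0, 0, 0, 0.2, -1], [-0.5, 30, 0, 0, 0, 0, -1], [-0.5, 34, 0, 0, 0, 0, -1], [-0.5, 34, 0, 0, 0, 0, -1], [-0.5, 34, 0, 0, 0, 0, -1], [-0.4, 30, 0, 0, 0, 0, -1], [0, 22, 0, 0, 0, 0, -1], [0, 13, 0, 0, 0, 0, -1], [0, 0, 0, 0, 0, 0, -1], [0, 0, 0, 0, 0, 0, -1]])

```text
t: 15.12
position: [0.537, -0.2888, 0.1456]
ee_rot: [0.999, -0.047, -0.001, -0.001]
ft_force: [0.6, 0.7, -2.2]
opening: 0.324
finger_force: 30.0
```

Run:
```python
from h import *
need(537.1,-289.2,60,-5.1)
w=vision.get_image("wrist");save(w,"w4.png");P=cloud(w)*1000;C=w["color"].astype(int)
need(537.1,-289.2,60,-5.1)
k=(P[...,0]>430)&(P[...,0]<680)&(P[...,1]>-340)&(P[...,1]<-240)&(P[...,2]>145)&(P[...,2]<185)
q=P[k];r=cv2.minAreaRect(q[:,:2].astype(np.float32));print("lamp",len(q),np.round(r[0],1),np.round(r[1],1),r[2], np.percentile(q[:,2],[5,50,95]).round(1))
```

```text
t 15.12 shift now [ 0.2  0.5 85.6] shift after turn [ 0.1  0.4 85.6] turn [-0.06  0.09 -0.32] ft [ 0.6  0.7 -2.2] pos [ 537.  -288.8  145.6]
t 15.17 shift now [ 0.   1.  85.9] shift after turn [-0.1  0.9 85.9] turn [-0.05  0.06 -0.26] ft [-0.6  1.1 -2.2] pos [ 537.2 -288.3  145.9]
lamp 27284 [ 544.3 -290.6] [ 61.5 158.5] 83.93512725830078 [163.5 166.2 174.3]
```

View pics/w4.png

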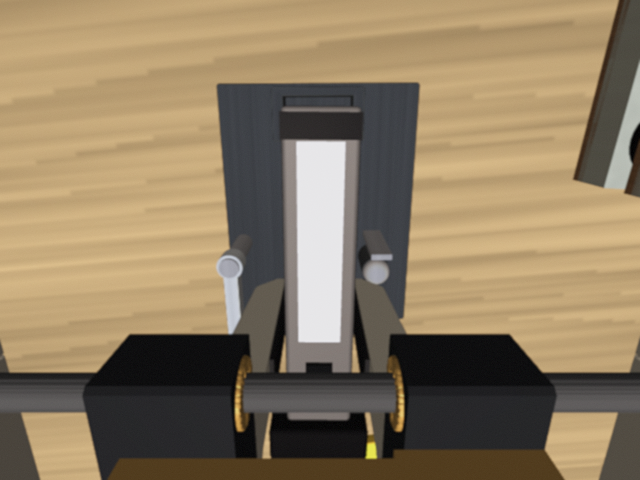

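The wrist view shows the lamp held level above the cradle, head up the picture at (320,120), aligned with it. The hinge is at (230,267) and the catch post at (376,270), both clear of the fingers. I lower it.

Call:
send_rows(moves=[[0, 0.9, 25, 0, 0, 0, -1], [0, 0, 30, 0, 0, 0, -1], [0, 0, 30, 0, 0, 0, -1], [0, 0, 20, 0, 0, 0, -1], [0, 0, 11, 0, 0, 0, -1], [0, 0, 5, 0, 0, 0, -1], [0, 0, 0, 0, 0, 0, -1], [0, 0, 0, 0, 0, 0, -1]])

```text
t: 15.83
position: [0.5379, -0.2899, 0.027]
ee_rot: [0.999, -0.046, 0.001, 0.0]
ft_force: [-0.9, 0.2, -1.5]
opening: 0.321
finger_force: 30.0
```

Call:
send_rows(moves=[[0, 0, 2.5, 0, 0, 0, -1], [0, 0, 2, 0, 0, 0, -1], [0, 0, 1.5, 0, 0, 0, -1], [0, 0, 0, 0, 0, 0, -1], [0, 0, 0, 0, 0, 0, -1]])

```text
t: 16.25
position: [0.5372, -0.2901, 0.0199]
ee_rot: [0.999, -0.046, 0.0, 0.0]
ft_force: [-0.1, 0.2, -1.7]
opening: 0.321
finger_force: 30.0
```

Run:
```python
from h import *
need(537.1,-289.2,19.5,-5.1)
w=vision.get_image("wrist");P=cloud(w)*1000
k=(P[...,0]>450)&(P[...,0]<640)&(abs(P[...,1]+290)<9)&(P[...,2]>8)&(P[...,2]<60)
for lo in range(480,640,20):
    q=P[k&(P[...,0]>lo)&(P[...,0]<lo+20)]
    if len(q)>9: print(lo,len(q),np.percentile(q[:,2],[10,50,90]).round(1))
need(537.1,-289.2,19.5,-5.1)
```

```text
t 16.25 shift now [-0.2 -0.9  0.4] shift after turn [-0.2 -0.9  0.4] turn [ 0.   -0.   -0.21] ft [-0.1  0.2 -1.7] pos [ 537.2 -290.1   19.9]
480 831 [39.1 40.9 45.3]
500 788 [39.1 39.9 41.7]
520 1582 [39.4 40.8 41.7]
540 1868 [39.9 41.  41.8]
560 2100 [39.5 40.9 41.8]
580 2269 [39.2 40.7 41.8]
600 2319 [39.  40.2 41.5]
620 2299 [11.  32.7 39.6]
t 16.30 shift now [-0.3 -0.9  0.4] shift after turn [-0.3 -0.9  0.4] turn [ 0.   -0.01 -0.21] ft [ 0.1 -0.3 -2.2] pos [ 537.3 -290.1   19.9]
```

Call:
send_rows(moves=[[0, 0, 0.6, 0, 0, 0, -1], [0, 0, 0.5, 0, 0, 0, -1], [0, 0, 0, 0, 0, 0, -1], [0, 0, 0, 0, 0, 0, -1]])

```text
t: 16.63
position: [0.5374, -0.2902, 0.0197]
ee_rot: [0.999, -0.046, 0.0, 0.0]
ft_force: [-4.7, 3.3, 9.0]
opening: 0.319
finger_force: 30.0
```

Call:
send_rows(moves=[[0, 0, -0.5, 0, 0, 0, -0.5], [0, 0, 0, 0, 0, 0, -0.37], [0, 0, 0, 0, 0, 0, -0.36], [0, 0, 0, 0, 0, 0, -0.355], [0, 0, 0, 0, 0, 0, -0.3], [0, 0, 0, 0, 0, 0, -0.1], [0, 0, 0, 0, 0, 0, 0], [0, 0, -15, 0, 0, 0, 0], [0, 0, -30, 0, 0, 0, 0], [0, 0, -40, 0, 0, 0, 0]])

```text
t: 17.47
position: [0.5359, -0.2892, 0.1022]
ee_rot: [0.999, -0.046, -0.002, -0.001]
ft_force: [0.7, -1.2, 1.1]
opening: 0.503
finger_force: 0.0
```

Call:
send_rows(moves=[[0, 0, -40, 0, 0, 0, -0.5], [0, 0, -25, 0, 0, 0, -0.5], [0, 0, 0, 0, 0, 0, -0.5], [0, 0, 0, 0, 0, 0, -0.5]])

```text
t: 17.8
position: [0.5377, -0.2903, 0.1706]
ee_rot: [0.999, -0.046, 0.001, 0.001]
ft_force: [-0.1, 0.9, -0.1]
opening: 0.277
finger_force: 0.0
```

Run:
```python
from h import *
w=vision.get_image("wrist");save(w,"w5.png");P=cloud(w)*1000
k=(P[...,0]>430)&(P[...,0]<660)&(abs(P[...,1]+290)<36)&(P[...,2]>32)&(P[...,2]<52)
q=P[k&(P[...,0]>500)&(P[...,0]<590)];r=cv2.minAreaRect(q[:,:2].astype(np.float32));print("bar",len(q),np.round(r[0],1),np.round(r[1],1),r[2],np.percentile(q[:,2],[5,50,95]).round(1))
for lo in range(480,630,25):
    q=P[k&(P[...,0]>lo)&(P[...,0]<lo+20)&(abs(P[...,1]+290)<12)]
    if len(q)>9: print(lo,len(q),np.percentile(q[:,2],[10,50,90]).round(1))
pn=P[(P[...,0]>370)&(P[...,0]<460)&(P[...,2]>100)&(P[...,2]<112)&(P[...,1]>-260)&(P[...,1]<-170)];print("pin",len(pn),np.median(pn,0).round(1) if len(pn) else "")
# pin target: hinge H, tool x along bar direction outward? print need for above pin
O=np.array([543.5,-289.8]);a=np.radians(-5.1);R=np.array([[np.cos(a),-np.sin(a)],[np.sin(a),np.cos(a)]])
H=O+R@[-25,62];print("hinge",H.round(1))
for th in (1.58,1.2,.8,.4,.2,0): print(th,(H+R@(122*np.array([np.cos(-np.pi/2-th),np.sin(-np.pi/2-th)]))).round(1))
need(404.5,-214.5,165,-5.1)
```

```text
bar 4266 [ 545.1 -299.2] [89.8 53.3] 0.16170421242713928 [38.1 40.2 42.2]
480 688 [38.5 39.5 43.6]
505 675 [38.7 39.7 41.4]
530 709 [39.2 40.7 41.6]
555 734 [39.  40.6 41.7]
580 694 [39.1 40.6 41.7]
605 647 [38.4 39.7 41.1]
pin 0 
hinge [ 524.1 -225.8]
1.58 [ 402.7 -213.9]
1.2 [ 406.9 -259.7]
0.8 [ 429.4 -302.7]
0.4 [ 466.8 -333.5]
0.2 [ 489.3 -342.8]
0 [ 513.3 -347.3]
t 17.85 shift now [-139.1  -62.9    3.7] shift after turn [-138.9  -63.4    3.7] turn [-0.   0.  -0.2] ft [ 0.2 -0.4  0.4] pos [ 537.2 -290.   168.7]
```

View pics/w5.png

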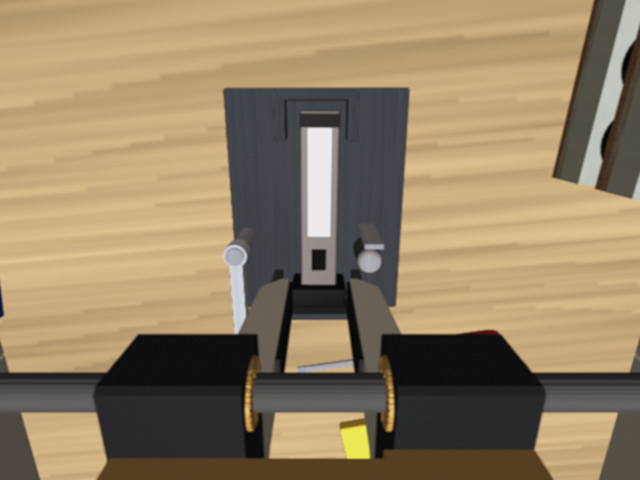

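The picture shows the lamp lying in the cradle with its foot in the wide end. Next is the keeper.

Call:
send_rows(moves=[[-35, -16, 0, 0, 0, 0, -0.4], [-35, -16, 0, 0, 0, 0, -0.4], [-35, -16, 0, 0, 0, 0, -0.4], [-34, -15, 0, 0, 0, 0, -0.4], [0, 0, 0, 0, 0, 0, -0.4], [0, 0, 0, 0, 0, 0, -0.4]])

```text
t: 18.35
position: [0.4036, -0.2138, 0.1683]
ee_rot: [0.999, -0.046, 0.0, -0.0]
ft_force: [0.6, -1.1, 0.3]
opening: 0.302
finger_force: 0.0
```

Run:
```python
from h import *
print(read_state()["joint_positions"].round(2))
for n in("wrist","top"):
    P=cloud(vision.get_image(n))*1000
    pn=P[(P[...,0]>370)&(P[...,0]<440)&(P[...,2]>99)&(P[...,2]<110)&(P[...,1]>-235)&(P[...,1]<-195)];print(n,len(pn),np.median(pn,0).round(1) if len(pn) else "")
need(404.5,-214.4,74,-5.1)
```

```text
[-0.54 -0.36  1.96  0.    1.55  1.12]
wrist 306 [ 404.1 -215.6  104.2]
top 0 
t 18.45 shift now [-0.3 -0.1 94.3] shift after turn [-0.4 -0.1 94.3] turn [-0.02  0.04 -0.2 ] ft [ 0.7  0.1 -0.1] pos [ 404.9 -214.6  168.3]
```

Call:
send_rows(moves=[[-0.3, 0.5, 25, 0, 0, 0, -0.4], [0, 0, 30, 0, 0, 0, -0.4], [0, 0, 22, 0, 0, 0, -0.4], [0, 0, 12, 0, 0, 0, -0.4], [0, 0, 5, 0, 0, 0, -0.4], [0, 0, 0, 0, 0, 0, -0.5], [0, 0, 0, 0, 0, 0, -0.6], [0, 0, 0, 0, 0, 0, -0.68], [0, 0, 0, 0, 0, 0, -0.68]])

```text
t: 19.2
position: [0.4049, -0.2152, 0.0764]
ee_rot: [0.999, -0.046, 0.001, 0.0]
ft_force: [-1.0, -0.2, -0.6]
opening: 0.164
finger_force: 0.0
```

Call:
send_rows(moves=[[0.1, 4.3, 0, 0, 0, -2, -0.68], [0.3, 8.5, 0, 0, 0, -4, -0.68], [0.3, 8.5, 0, 0, 0, -4, -0.68], [0.3, 8.5, 0, 0, 0, -4, -0.68], [0.3, 8.5, 0, 0, 0, -4, -0.68], [0.3, 8.5, 0, 0, 0, -4, -0.68], [0.3, 8.5, 0, 0, 0, -4, -0.68], [0.3, 8.5, 0, 0, 0, -4, -0.68], [0.3, 8.5, 0, 0, 0, -4, -0.68]])

```text
t: 19.95
position: [0.4192, -0.2854, 0.0761]
ee_rot: [0.968, 0.249, 0.0, 0.0]
ft_force: [-0.1, 0.5, -0.0]
opening: 0.162
finger_force: 0.2
```

```bash
cat > arc.py <<'E'
from h import *
s=read_state();H=np.array([524.1,-225.8]);d=s["position"][:2]*1000-H
ang=np.degrees(np.arctan2(d[1],d[0]));th=-90-(ang+5.1)
R=Ro.from_quat(s["ee_rot"]).as_matrix();ty=np.degrees(np.arctan2(R[1,0],R[0,0]))
print("t",s["t"],"r",np.hypot(*d).round(1),"theta deg",(th%360).round(1),"toolyaw",ty.round(1),"radial-in yaw",((ang+180)%360).round(1),"ft",s["ft_force"].round(1),"f",s["finger_force"],"z",s["position"][2])
E
python3 arc.py
```

```text
t 19.95 r 120.6 theta deg 55.3 toolyaw 28.9 radial-in yaw 29.6 ft [-0.1  0.5 -0. ] f 0.2266692090779543 z 0.07608767553787965
```

Call:
send_rows(moves=[[0.3, 8.5, 0, 0, 0, -4, -0.68], [0.3, 8.5, 0, 0, 0, -4, -0.68], [0.3, 8.5, 0, 0, 0, -4, -0.68], [0.3, 8.5, 0, 0, 0, -4, -0.68], [0.3, 8.5, 0, 0, 0, -4, -0.68], [0.3, 8.5, 0, 0, 0, -4, -0.68], [0.3, 8.5, 0, 0, 0, -4, -0.68], [0.3, 8.5, 0, 0, 0, -4, -0.68], [0.3, 8.5, 0, 0, 0, -4, -0.68]])

```text
t: 20.7
position: [0.4742, -0.3368, 0.076]
ee_rot: [0.844, 0.536, 0.0, 0.0]
ft_force: [-0.7, 0.2, -0.5]
opening: 0.16
finger_force: 0.2
```

```bash
python3 arc.py
```

```text
t 20.7 r 121.7 theta deg 19.1 toolyaw 64.9 radial-in yaw 65.8 ft [-0.7  0.2 -0.5] f 0.2239510975778103 z 0.07598040964871944
```

Call:
send_rows(moves=[[0.3, 8.5, 0, 0, 0, -4, -0.68], [0.3, 8.5, 0, 0, 0, -4, -0.68], [0.3, 8.5, 0, 0, 0, -4, -0.68], [0.3, 8.5, 0, 0, 0, -4, -0.68], [0, 2.0, 0, 0, 0, -1, -0.68], [0, 0, 0, 0, 0, 0, -0.68]])

```text
t: 21.2
position: [0.5085, -0.3469, 0.0757]
ee_rot: [0.757, 0.654, 0.0, 0.0]
ft_force: [0.6, -0.1, -0.6]
opening: 0.16
finger_force: 0.0
```

```bash
python3 arc.py
```

```text
t 21.2 r 122.1 theta deg 2.2 toolyaw 81.7 radial-in yaw 82.7 ft [ 0.6 -0.1 -0.6] f 0.0 z 0.07565764265510269
```

Call:
send_rows(moves=[[0, 1.5, 0, 0, 0, -1, -0.68], [0, 1.5, 0, 0, 0, -1, -0.68], [0, 1.5, 0, 0, 0, 0, -0.68], [0, 1.5, 0, 0, 0, 0, -0.68], [0, 0, 0, 0, 0, 0, -0.68]])

```text
t: 21.62
position: [0.5141, -0.3475, 0.0753]
ee_rot: [0.745, 0.667, 0.0, 0.0]
ft_force: [-0.2, 0.6, 1.0]
opening: 0.162
finger_force: 0.0
```

```bash
python3 arc.py
```

```text
t 21.6167 r 122.1 theta deg 359.6 toolyaw 83.7 radial-in yaw 85.3 ft [-0.2  0.6  1. ] f 0.0 z 0.07525191483067527
```

Call:
send_rows(moves=[[0, 1.2, 0, 0, 0, 0, -0.68], [0, 1.2, 0, 0, 0, 0, -0.68], [0, 0, 0, 0, 0, 0, -0.68]])

```text
t: 21.87
position: [0.5155, -0.3477, 0.075]
ee_rot: [0.745, 0.667, -0.001, -0.001]
ft_force: [-8.0, 1.2, 3.8]
opening: 0.159
finger_force: 4.4
```

Call:
send_rows(moves=[[0, 1.0, 0, 0, 0, 0, -0.68], [0, 0, 0, 0, 0, 0, -0.68], [0, 0, 0, 0, 0, 0, -0.68]])

```text
t: 22.12
position: [0.5158, -0.3478, 0.0749]
ee_rot: [0.745, 0.667, -0.001, -0.002]
ft_force: [-14.2, 1.8, 5.6]
opening: 0.161
finger_force: 7.4
```

The end stop is reached at 14 N. I back off, open, rise and check.

Call:
send_rows(moves=[[0, -3.5, 0, 0, 0, 0, -0.55], [0, 0, 0, 0, 0, 0, -0.45], [0, 0, 0, 0, 0, 0, -0.4], [0, 0, -15, 0, 0, 0, -0.4], [0, 0, -30, 0, 0, 0, -0.4], [0, 0, -40, 0, 0, 0, -0.4], [0, 0, -40, 0, 0, 0, -0.4], [0, 0, -40, 0, 0, 0, -0.4], [0, 0, -30, 0, 0, 0, -0.4]])

```text
t: 22.87
position: [0.514, -0.3474, 0.2754]
ee_rot: [0.745, 0.667, 0.0, 0.002]
ft_force: [0.4, -0.1, 0.7]
opening: 0.299
finger_force: 0.0
```

Call:
send_rows(moves=[[-35, 0, 0, 0, 0, 0, -0.4], [-40, 0, 0, 0, 0, 0, -0.4], [-40, 0, 0, 0, 0, 0, -0.4], [-40, 0, 0, 0, 0, 0, -0.4], [-35, 0, 0, 0, 0, 0, -0.4], [0, 0, 0, 0, 0, 0, -0.4], [0, 0, 0, 0, 0, 0, -0.4]])

```text
t: 23.45
position: [0.4925, -0.5377, 0.2703]
ee_rot: [0.746, 0.666, 0.0, -0.0]
ft_force: [-0.3, 0.6, -0.2]
opening: 0.299
finger_force: 0.0
```

Run:
```python
from h import *
t=vision.get_image("top");s=vision.get_image("scene")
a=cv2.resize(t["color"][170:320,290:490],(640,480)); 
b=cv2.resize(s["color"][190:340,150:350],(640,480))
cv2.imwrite("pics/fin.png",np.hstack([cv2.resize(a,(400,400)),cv2.resize(b,(400,400))])[:,:,::-1])
for n,p in(("top",t),("scene",s)):
    P=cloud(p)*1000
    pn=P[(P[...,0]>380)&(P[...,0]<560)&(P[...,2]>98)&(P[...,2]<110)&(P[...,1]>-380)&(P[...,1]<-195)]
    if len(pn):
        m=np.median(pn,0);d=m[:2]-[524.1,-225.8];print(n,len(pn),m.round(1),"theta deg",(-90-np.degrees(np.arctan2(d[1],d[0]))-5.1).round(1))
print(read_state()["t"],read_state()["position"],read_state()["ft_force"])
```

```text
top 24 [ 511.7 -348.   103.5] theta deg 0.7
scene 19 [ 516.5 -346.   103.8] theta deg -1.5
23.55 [ 0.49320949 -0.53583774  0.27099902] [-0.4929747   0.00925987  0.5458497 ]
```

View pics/fin.png

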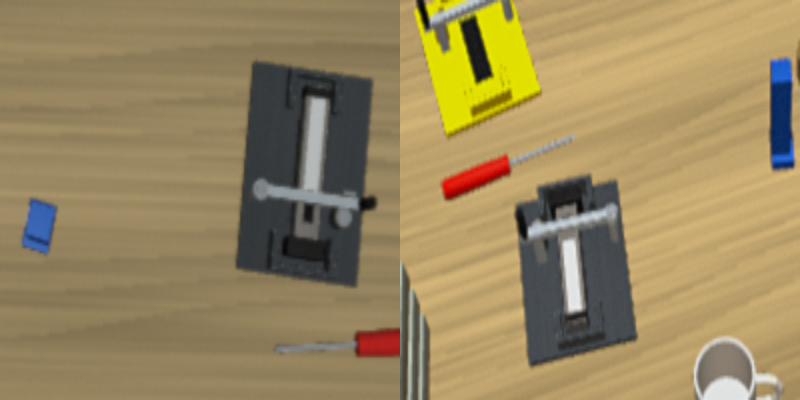

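The final crops show the lamp on its back in the dark cradle. The keeper lies across it at about 0 rad, with the hinge at (262,188) and the pin at (368,203), and the nearby things in view have not moved.

```bash
python3 -c "
from h import *
print(manip.finish_job())"
```

```text
the job is handed in; nothing more can be done
None
```

The job is handed in at about 24 s: the lamp was tipped onto its back without being let go (the last few mm as a slow slide under a very light grip), then set in the dark cradle, and the keeper was swung shut to its end stop and stayed there once released.

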